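# Turn the brittle button tile to face out on the display easel

## Robot

A 7-joint arm with a two-finger parallel gripper is mounted at the origin on the work surface. World frame = base frame: x ahead of the robot, y to its left, z up, the work surface at z = 0. Lengths are in m, angles in rad, forces in N, time in s.
With the tool pointing down it reaches from about 0.35 to 0.9 m from the base axis. Payload 8.1 kg.
Tool frame: the origin (TCP) lies at the centre of the arm's flange, where the gripper is bolted on; the fingertips stand 178 mm ahead of it and the grasp point (between the pads) lies 159 mm ahead of it; x points along the fingers, z is the direction in which the jaws open and shut, and the axes are right-handed (so a half turn about x gives the same grasp; the last joint's range is limited). The gripper opens to 92 mm and grips with 3 to 60 N. Pads are 19 mm wide; open, the fingers measure 130 mm over their backs; the gripper's body (75 mm by 190 mm) begins 47 mm behind the grasp point.
Start: joints at [1.224, 0.434, 0.025, 1.573, -0.012, 1.134, -0.075], TCP at [0.151, -0.607, 0.405] pointing down, gripper open.
Joint ranges: [-2.62, 2.62], [-0.44, 2.09], [-1.27, 1.32], [0.08, 2.57], [-1.32, 4.46], [0.12, 2], [-2.74, 2.74]. Speed limits (rad/s): [2.22, 2.22, 3.01, 3.01, 3.14, 3.14, 3.14].

## Interface

Orientations are given as a rotation vector (axis times angle).
In Python, from cell import arm, get_image, search_frame, pinpoint gives the robot as it stands.
- The arm moves only by the tool arm_command, never from a script. Its argument "motion" is a list of rows, each a list of 7 numbers: the finger opening in mm, from 0 to 91.8, then the shift along the tool's x, y, z in mm, then the turn, a rotation vector about the tool's x, y, z in degrees. In form: [[fingers, x, y, z, ax, ay, az], ...]. A call has 1 to 5 rows; each row shifts and turns the commanded pose from where the row before left it, along the tool's axes as they then stand; what a row does not reach is not made up. A row lasts 1/8 s, in which the tool goes at most 62.5 mm and 10.7 degrees, less where a joint would pass 70% of its speed; a pose out of reach is approached as far as the arm can. A call with a gripper value outside its range is refused whole. The fingers move at their own pace and stop on an object; "newtons" is the grip in N (left out, the last holds). Time passes only in rows, so rows that do not move let the fingers close. It gives the time, the measured TCP pose, the force and the opening at its end, in the units of the state.
- arm.observe(): the state, without advancing time (a new reading comes with each control period).
- get_image(name): name is "side" or "top"; returns a dict with "frame" (400x640x3 uint8, red, green, blue), "range_z" (400x640 float32, m along the optical axis (not along the pixel's ray), 0 where there is no reading), "K" (3x3 intrinsics, pixels), "origin" and "rotation" of the camera in the world. Camera axes: x right, y down, z forward; pixel columns grow to the right and rows downward; lengths in m; the calibration is good to about 2 mm. A picture is of the moment at which its call begins.
- arm.sign_off(): hands the job in, once; it reports no verdict.
Trained networks look in the newest picture that a camera, given by its name, has taken for a name from the list of things; names that differ only in an ending like _2 or _b are one class to them, and where a whole thing is asked for, a point or a joint stands for the part that bears it (a point fixed in the world has none). Each returns a list of dicts, best first, with "p" (0 to 1); they miss things now and then, are a little off and sometimes report something else, mostly with a low value. They report only what shows in the picture. A call takes as long as a camera call. They do not tell look-alikes from the thing itself.
- search_frame(camera, target): "point" ([x, y, z] in m, in world coordinates, good to about 4 mm: the middle of the surface that is visible of it).
- pinpoint(camera, target): "point" ([x, y, z] in m, in world coordinates, good to about 4 mm: a listed point, or the origin of a listed thing).
The state is a dict: "clock": time; "joints": joint angles; "dq": joint speeds; "joint_efforts": joint torques, N m; "position": TCP position; "ee_rot": TCP orientation; "force": force on the tool from outside, world axes, zero at the start; "ft_torque": the same for the moment, N m; "width": opening from 0.0 (shut) to 1.0 (fully open).
Only numpy, scipy, OpenCV 4.12 (cv2) and the standard library are available. Lean on these libraries where they do the work, as an engineer would, in place of code of your own. Each camera call takes 0.05 s, during which the arm holds its last target. There are 200 camera calls.

## Task

The brittle ceramic button tile stands in the slotted wooden block with its buttons towards the robot. Hold it lightly by its bare upper margin (grip no harder than about 30 N), lift it out, turn it round and set it down softly, without dropping it, on the ledge of the easel so that it leans right way up against the back panel, between the fixed cheek and the sliding stop, with its buttons facing out, away from the panel. Let go of it, then slide the stop gently towards it until the tile has less than 20 mm of play in all between cheek and stop, without knocking or pinching the tile and without disturbing the other things on the table.

Things in the scene. Friction and masses are not known exactly. Their poses are not given: they have to be found in the camera images.
- tile: white ceramic tile 110 mm wide (y), 150 tall (z), 10 thick (x), 0.36 kg, brittle. Origin at the centre of its bottom edge; z points up the tile, x out of the face with six dark round buttons (24 mm across, 5 mm proud, all between 24 and 106 mm above the bottom edge); the other face is bare. The top 42 mm is bare on both sides: grip it there across its thickness
- tile_top (a point): centre of the tile's top edge, 150 mm above its origin
- block: fixed wooden block 100 x 150 x 35 mm, origin at the centre of its underside, with a slot 14 mm wide and 20 mm deep along its y axis in which the tile stands at the start (slot floor 15 mm above the table), buttons towards the block's -x
- easel: fixed wooden easel facing its own +x; origin on the table; base 140 x 272 x 14 mm, y -71 to +201. Back panel (y -55 to +55, 85 high) and ledge (30 deep), square to each other, lean back 15 degrees (panel top towards -x); they meet along y at x -20, z 45 mm. Fixed cheek at the -y end of the ledge, 50 high, inner face at y -61; sliding stop at the +y end
- seat (a point): where the tile's origin lies when it is seated in the corner of ledge and panel at easel y = 0: it then has 6 mm to the cheek, and its z axis leans 15 degrees from vertical towards the easel's -x
- stop (a joint): travel of the steel sliding stop along the ledge towards the cheek, in m: 0 is farthest, at most 0.09. Its inner face is at easel y = 125 mm minus the travel, so the clear width between cheek and stop is 186 mm minus the travel. Slides with 1 to 2 N and stays where it is left
- stop_grip (a point): centre of the top of the stop's upright grip, a steel bar 16 mm (x) by 24 mm (y), free over its top 45 mm, its top 134 mm above the table; its centre is 58 mm behind (+y of) the stop's inner face, which is the end of a shoe 30 mm high on the ledge
- cone: bystander: thread cone 64 mm across, 100 mm high, origin under its centre
- shears: bystander: shears about 190 mm long lying flat, 12 mm thick, origin at the pivot
- tin: bystander: squat jar 80 mm across, 70 mm high, origin under its centre
Not all that is in view belongs to the job. What is shaped like the tile but blue or red is not meant.

How it is judged:
By the outcome, as a careful person would: the job done as asked, in the order asked, and still so for the second after the job is handed in, with the robot touching nothing.
It also fails if it takes over 53 s, if anything falls off the work surface, if the arm or the gripper's body presses on something with over 40 N, if the wrist force passes 120 N, or if a joint passes its speed limit or range.

## Working session

There is one attempt and no reset: what is moved stays moved. The work goes in short steps, Python scripts to look and compute and a tool call to move; the robot and the scene stay as the last step left them, time stands still between calls to the robot, and variables do not carry over. Pictures are saved under pics/ and viewed, about 8 in all and at most 12, crops included, and the job is handed in when it is done.

Besides the shell and the picture viewer there is one more tool, called after "Call:" by a JSON object that holds its "op" and its "data". arm_command: Moves the arm, as the interface text tells. Its arguments: {"type":"object","properties":{"motion":{"type":"array"},"newtons":{"type":"number"}},"required":["motion"]}

```bash
mkdir -p pics
cat > h.py <<'E'
import numpy as np, cv2
from cell import arm, get_image, search_frame, pinpoint
from scipy.spatial.transform import Rotation as R
np.set_printoptions(precision=4,suppress=True)
def save(im,name,crop=None,s=1):
    f=im["frame"][:,:,::-1]
    if crop: f=f[crop[1]:crop[3],crop[0]:crop[2]]
    cv2.imwrite("pics/"+name,cv2.resize(f,None,fx=s,fy=s,interpolation=cv2.INTER_CUBIC))
def proj(im,p):
    c=im["rotation"].T@(np.array(p)-im["origin"]); u=im["K"]@c; return u[:2]/u[2]
def cloud(im):
    z=im["range_z"]; v,u=np.mgrid[:z.shape[0],:z.shape[1]]; K=im["K"]
    c=np.stack([(u-K[0,2])/K[0,0]*z,(v-K[1,2])/K[1,1]*z,z],-1)
    return c@np.array(im["rotation"]).T+im["origin"]
E
python3 - <<'E'
from h import *
s=arm.observe(); print(s)
for n in("side","top"):
    im=get_image(n); im={k:np.array(v) for k,v in im.items()}
    np.savez(f"{n}0.npz",**im)
    save(im,n+"0.png"); print(n,im["origin"],im["rotation"].tolist(),im["K"].tolist())
    for t in("tile","block","easel","cone","shears","tin","stop"):
        print(t,"S",[(np.round(d["point"],3).tolist(),round(d["p"],2),proj(im,d["point"]).round().tolist()) for d in search_frame(n,t)])
    for t in("tile","tile_top","block","easel","seat","stop_grip"):
        print(t,"P",[(np.round(d["point"],3).tolist(),round(d["p"],2),proj(im,d["point"]).round().tolist()) for d in pinpoint(n,t)])
print(arm.observe()["clock"])
E
```

```text
{'clock': 0.0, 'joints': array([ 1.2244,  0.4352,  0.025 ,  1.5741, -0.0116,  1.134 , -0.0751]), 'dq': array([ 0.0013, -0.0005,  0.0011,  0.0009,  0.0002, -0.0005, -0.0016]), 'joint_efforts': array([ -0.    , -66.7849,   0.9849, -31.4458,  -0.0606,   0.0429,
         0.0001]), 'position': array([ 0.1508, -0.6063,  0.4039]), 'ee_rot': array([ 1.0287,  1.3161, -1.0273]), 'force': array([-0.3324,  0.1026,  0.112 ]), 'ft_torque': array([-0.0044,  0.0177, -0.0033]), 'width': 0.9981796648582698}
side [0.0148 0.6602 0.6421] [-0.9036242475332544, 2.3286344142426065, -1.2839079027506455] [[363.9574548118721, 0.0, 322.41499332566457], [0.0, 363.9574548118721, 197.9369020778776], [0.0, 0.0, 1.0]]Traceback (most recent call last):
  File "<stdin>", line 8, in <module>
  File "h.py", line 10, in proj
    c=im["rotation"].T@(np.array(p)-im["origin"]); u=im["K"]@c; return u[:2]/u[2]
                                                     ~~~~~~~^~
ValueError: matmul: Input operand 1 does not have enough dimensions (has 0, gufunc core with signature (n?,k),(k,m?)->(n?,m?) requires 1)
```

```bash
sed -i 's/im\["rotation"\].T@/R.from_rotvec(im["rotation"]).as_matrix().T@/; s/np.array(im\["rotation"\]).T/R.from_rotvec(im["rotation"]).as_matrix().T/' h.py
python3 - <<'E'
from h import *
for n in("side","top"):
    im=get_image(n); im={k:np.array(v) for k,v in im.items()}
    np.savez(f"{n}0.npz",**im)
    save(im,n+"0.png"); print(n,im["origin"],im["rotation"].tolist())
    for t in("tile","block","easel","cone","shears","tin","stop"):
        print(t,"S",[(np.round(d["point"],3).tolist(),round(d["p"],2),proj(im,d["point"]).round().tolist()) for d in search_frame(n,t)])
    for t in("tile","tile_top","block","easel","seat","stop_grip"):
        print(t,"P",[(np.round(d["point"],3).tolist(),round(d["p"],2),proj(im,d["point"]).round().tolist()) for d in pinpoint(n,t)])
print(arm.observe()["clock"])
E
```

```text
side [0.0148 0.6602 0.6421] [-0.9036242475332544, 2.3286344142426065, -1.2839079027506455]
tile S [([0.336, 0.349, 0.098], 0.9, [301.0, 317.0]), ([0.656, 0.124, 0.088], 0.88, [276.0, 205.0]), ([0.51, 0.169, 0.11], 0.8, [302.0, 228.0]), ([0.317, 0.217, 0.108], 0.56, [354.0, 279.0])]
block S [([0.485, 0.209, 0.036], 0.86, [298.0, 264.0])]
easel S [([0.502, -0.098, 0.017], 0.7, [368.0, 214.0])]
cone S [([0.691, -0.011, 0.043], 0.72, [302.0, 195.0])]
shears S [([0.76, 0.228, 0.011], 0.86, [225.0, 229.0])]
tin S [([0.718, -0.227, 0.048], 0.7, [340.0, 167.0])]
stop S [([0.508, -0.01, 0.078], 0.68, [349.0, 209.0])]
tile P [([0.507, 0.354, 0.0], 0.84, [246.0, 305.0]), ([0.347, 0.342, 0.003], 0.7, [300.0, 343.0]), ([0.511, 0.16, 0.018], 0.56, [305.0, 255.0]), ([0.34, 0.181, -0.001], 0.55, [352.0, 300.0])]
tile_top P [([0.667, 0.115, 0.149], 0.96, [274.0, 183.0]), ([0.344, 0.338, 0.149], 0.93, [302.0, 291.0]), ([0.514, 0.165, 0.163], 0.78, [302.0, 209.0]), ([0.342, 0.181, 0.148], 0.77, [356.0, 250.0]), ([0.507, 0.356, 0.149], 0.69, [238.0, 255.0])]
block P [([0.708, -0.02, 0.002], 0.72, [300.0
[... 1101 characters left out ...]
 0.181, -0.001], 0.84, [270.0, 297.0]), ([0.514, 0.16, 0.016], 0.73, [276.0, 224.0]), ([0.669, 0.12, 0.002], 0.67, [292.0, 161.0]), ([0.508, 0.353, 0.003], 0.65, [197.0, 229.0])]
tile_top P [([0.343, 0.183, 0.152], 0.88, [262.0, 302.0]), ([0.347, 0.338, 0.148], 0.86, [189.0, 303.0]), ([0.515, 0.16, 0.165], 0.72, [271.0, 221.0]), ([0.667, 0.115, 0.149], 0.72, [291.0, 150.0]), ([0.51, 0.354, 0.147], 0.61, [181.0, 226.0])]
block P [([0.521, 0.176, -0.0], 0.6, [270.0, 222.0])]
easel P [([0.535, -0.187, 0.0], 0.85, [419.0, 212.0]), ([0.746, 0.228, 0.001], 0.23, [247.0, 131.0])]
seat P [([0.518, -0.187, 0.045], 0.88, [423.0, 218.0])]
stop_grip P [([0.515, -0.014, 0.135], 0.66, [352.0, 219.0])]
1.5
```

View pics/side0.png

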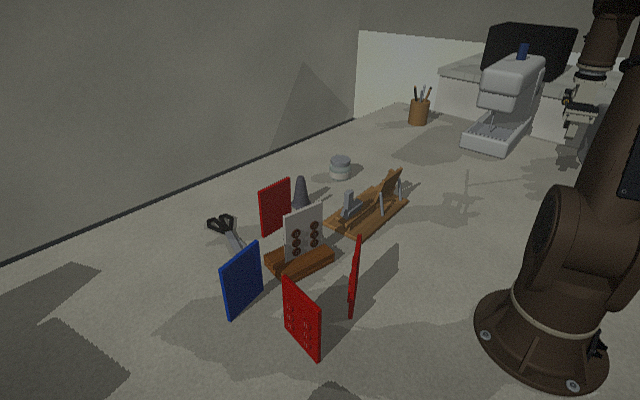

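View pics/top0.png

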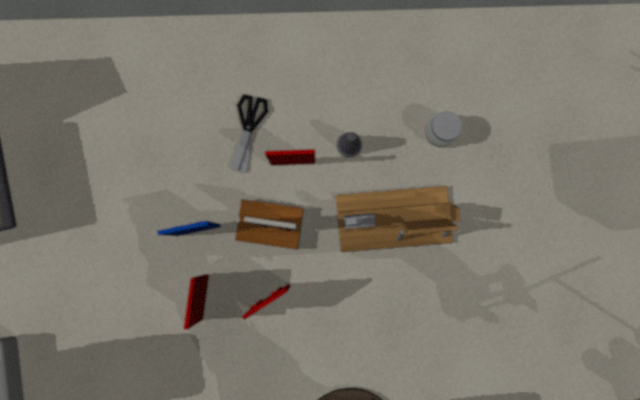

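Shaped like the tile, in the side view: blue (241,280), red (302,317), red edge-on (354,279), red (275,205), and the white one with buttons standing in the block (303,230). The white one fits the description. I'll check it in a crop and measure the poses.

Run:
```python
from h import *
im=dict(np.load("side0.npz")); a=im["frame"][160:290,190:420,::-1]
im2=dict(np.load("top0.npz")); b=im2["frame"][170:265,225:475,::-1]
a=cv2.resize(a,(690,390)); b=cv2.resize(b,(690,262)); cv2.imwrite("pics/crop1.png",np.vstack([a,b])[:600])
C=cloud(im2); ok=im2["range_z"]>0
def rect(m,nm):
    p=C[m&ok]; 
    if len(p)<5: print(nm,len(p));return
    (c,s,an)=cv2.minAreaRect((p[:,:2]*1000).astype(np.float32)); print(nm,len(p),np.round(c,1),np.round(s,1),round(an,1),"z",np.percentile(p[:,2],[5,50,95]))
X,Y,Z=C[...,0],C[...,1],C[...,2]
near=lambda x,y,r:(np.hypot(X-x,Y-y)<r)
for src in ("top",):
    rect(near(.515,.16,.09)&(Z>.155),"tile top")
    rect(near(.515,.17,.12)&(Z>.028)&(Z<.042),"block top")
    rect(near(.53,-.13,.2)&(Z>.009)&(Z<.019)&(X<.62),"base")
    rect(near(.515,-.014,.05)&(Z>.12),"grip top")
    rect((abs(X-.5)<.08)&(abs(Y+.187)<.08)&(Z>.11),"panel top")
m=(abs(X-.5)<.08)&(abs(Y+.187)<.05)&(Z>.07)&(Z<.125)&ok
p=C[m]; c=p.mean(0); n=np.linalg.svd(p-c)[2][2]; print("panel plane",len(p),c,n)
C=cloud(im); X,Y,Z=C[...,0],C[...,1],C[...,2]; ok=im["range_z"]>0
m=near(.515,.16,.09)&(Z>.12)&(Z<.158)&ok
p=C[m]; c=p.mean(0); n=np.linalg.svd(p-c)[2][2]; print("tile face",len(p),c,n,p[:,:2].min(0),p[:,:2].max(0))
rect(near(.515,-.014,.05)&(Z>.12),"grip side")
s=arm.observe(); print(R.from_rotvec(s["ee_rot"]).as_matrix())
```

```text
tile top 251 [511.8 163. ] [109.6   9.9] 80.2 z [0.1608 0.1643 0.1677]
block top 2192 [514.4 177. ] [150.2 100. ] 80.3 z [0.0305 0.0347 0.0386]
base 3641 [ 536.7 -122. ] [174.1 271.8] 3.0 z [0.01   0.0134 0.0173]
grip top 84 [512.  -10.7] [24.  15.4] 89.2 z [0.1294 0.1335 0.1364]
panel top 302 [ 489.  -190.1] [ 13.7 111.5] 3.2 z [0.1132 0.1243 0.1288]
panel plane 356 [ 0.4957 -0.1881  0.1041] [-0.9405 -0.0417 -0.3371]
tile face 529 [0.5092 0.1689 0.1386] [ 0.9841 -0.1774 -0.0055] [0.498  0.1094] [0.5256 0.2193]
grip side 71 [512.1  -8.5] [16.2 27. ] 2.8 z [0.1219 0.1308 0.1357]
[[-0.      0.9705  0.2413]
 [ 0.      0.2413 -0.9705]
 [-1.     -0.     -0.    ]]
```

View pics/crop1.png

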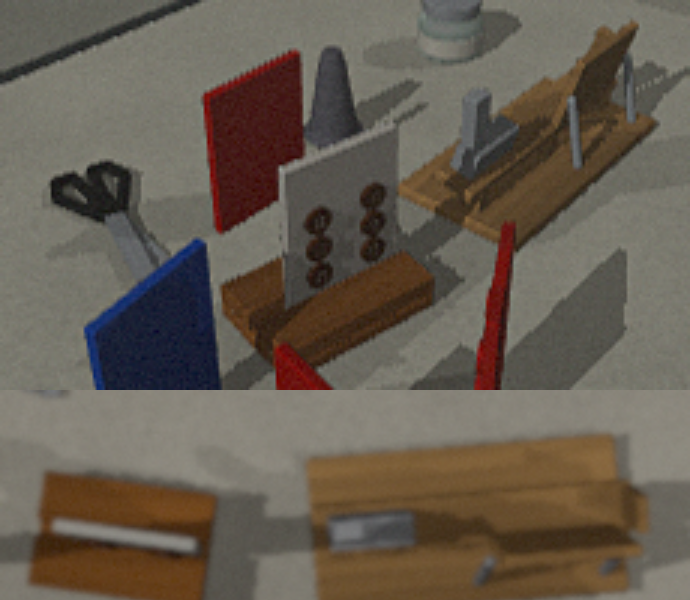

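The white tile with six brown buttons stands in the block (crop 340,210), so it is the right one. In the easel the stop is at the left (475,130), the cheek is at the far right end, and two steel braces stand on the robot side. I'll plan the transit with the jaw yaw chosen so that the half turn stays inside joint 7's range.

```bash
cat >> h.py <<'E'
def pose():
    s=arm.observe(); return np.array(s["position"]),R.from_rotvec(s["ee_rot"]).as_matrix(),s
def plan(p1,turn,n,p0=None,M0=None):
    """n rows from the present pose to p1, turning `turn` deg about tool x"""
    p,M,s=pose()
    if p0 is not None: p=np.array(p0)
    if M0 is not None: M=M0
    d=(np.array(p1)-p)/n
    for i in range(n):
        sh=M.T@d*1000; print(i,np.round(sh).astype(int).tolist(),round(turn/n,1))
        M=M@R.from_rotvec([np.radians(turn/n),0,0]).as_matrix()
def st():
    p,M,s=pose(); print("t",s["clock"],"p",p,"z ang",np.degrees(np.arctan2(M[1,2],M[0,2])),"M",M.tolist() and M.round(3).tolist(),"\nq",s["joints"],"F",s["force"],"w",s["width"]*92)
E
python3 - <<'E'
from h import *
plan([.512,.163,.405],-240,24)
E
```

```text
0 [0, 22, -27] -10.0
1 [0, 27, -23] -10.0
2 [0, 30, -18] -10.0
3 [0, 33, -13] -10.0
4 [0, 35, -7] -10.0
5 [0, 35, -1] -10.0
6 [0, 35, 6] -10.0
7 [0, 33, 12] -10.0
8 [0, 31, 17] -10.0
9 [0, 27, 22] -10.0
10 [0, 23, 27] -10.0
11 [0, 18, 30] -10.0
12 [0, 13, 33] -10.0
13 [0, 7, 35] -10.0
14 [0, 1, 35] -10.0
15 [0, -6, 35] -10.0
16 [0, -12, 33] -10.0
17 [0, -17, 31] -10.0
18 [0, -22, 27] -10.0
19 [0, -27, 23] -10.0
20 [0, -30, 18] -10.0
21 [0, -33, 13] -10.0
22 [0, -35, 7] -10.0
23 [0, -35, 1] -10.0
```

Call:
{"op": "arm_command", "data": {"motion": [[60, 0, 22, -27, -10, 0, 0], [60, 0, 27, -23, -10, 0, 0], [60, 0, 30, -18, -10, 0, 0], [60, 0, 33, -13, -10, 0, 0], [60, 0, 35, -7, -10, 0, 0]], "newtons": 20}}

```text
clock: 2.12
position: [0.2259, -0.4456, 0.4049]
ee_rot: [0.352, 1.542, -0.352]
force: [0.1, -0.6, -0.1]
width: 0.653
```

Call:
{"op": "arm_command", "data": {"motion": [[60, 0, 35, -1, -10, 0, 0], [60, 0, 35, 6, -10, 0, 0], [60, 0, 33, 12, -10, 0, 0], [60, 0, 31, 17, -10, 0, 0], [60, 0, 27, 22, -10, 0, 0]]}}

```text
clock: 2.75
position: [0.3008, -0.2865, 0.4049]
ee_rot: [-0.333, 1.545, 0.332]
force: [0.2, -0.4, 0.5]
width: 0.651
```

```bash
python3 -c "
from h import *
st();p,M,s=pose();print(np.degrees(np.arctan2(p[1],p[0])))"
```

```text
t 2.75 p [ 0.3008 -0.2865  0.4049] z ang 24.289815401495478 M [[0.0, -0.411, 0.911], [-0.001, 0.911, 0.411], [-1.0, -0.001, 0.0]] 
q [ 1.0601  0.1279 -0.4675  2.0165  0.0683  1.0112  0.9836] F [ 0.1874 -0.4408  0.5117] w 59.859800990461025
-43.60638590323615
```

Call:
{"op": "arm_command", "data": {"motion": [[60, 0, 23, 27, -10, 0, 0], [60, 0, 18, 30, -10, 0, 0], [60, 0, 13, 33, -10, 0, 0], [60, 0, 7, 35, -10, 0, 0], [60, 0, 1, 35, -10, 0, 0]]}}

```text
clock: 3.38
position: [0.3751, -0.1263, 0.405]
ee_rot: [-1.005, 1.326, 1.004]
force: [0.2, -0.5, 0.5]
width: 0.652
```

Call:
{"op": "arm_command", "data": {"motion": [[60, 0, -6, 35, -10, 0, 0], [60, 0, -12, 33, -10, 0, 0], [60, 0, -17, 31, -10, 0, 0], [60, 0, -22, 27, -10, 0, 0], [60, 0, -27, 23, -10, 0, 0]]}}

```text
clock: 4.0
position: [0.4509, 0.0327, 0.4049]
ee_rot: [-1.635, 0.864, 1.634]
force: [-0.2, -0.4, -0.2]
width: 0.655
```

Call:
{"op": "arm_command", "data": {"motion": [[60, 0, -30, 18, -10, 0, 0], [60, 0, -33, 13, -10, 0, 0], [60, 0, -35, 7, -10, 0, 0], [60, 0, -35, 1, -10, 0, 0], [60, 0, 0, 0, -6, 0, 0]]}}

```text
clock: 4.62
position: [0.5099, 0.1625, 0.4048]
ee_rot: [-2.133, 0.177, 2.133]
force: [-0.5, -0.5, -0.6]
width: 0.654
```

Run:
```python
from h import *
st();p,M,s=pose();print(np.degrees(np.arctan2(p[1],p[0])))
print("shift mm",M.T@(np.array([.512,.163,.165+.025+.178-.159-.0+.159])-p)*1000)
for n in("side","top"):
    im=get_image(n); save(im,n+"1.png")
    print([(np.round(d["point"],4).tolist(),round(d["p"],2)) for d in pinpoint(n,"tile_top")])
```

```text
t 4.625 p [0.5099 0.1625 0.4048] z ang 170.38685733255537 M [[0.0, -0.167, -0.986], [0.002, -0.986, 0.167], [-1.0, -0.002, 0.0]] 
q [ 0.3539  0.5043 -1.0839  1.7332  0.4749  1.1957  2.1154] F [-0.5218 -0.4936 -0.5588] w 60.19291655376752
17.6780383554796
shift mm [36.8399 -0.7628 -2.0351]
[([0.5057, 0.3556, 0.1494], 0.95), ([0.3383, 0.1791, 0.1477], 0.87), ([0.6684, 0.1165, 0.1464], 0.81), ([0.515, 0.1666, 0.1633], 0.6), ([0.3463, 0.3385, 0.1477], 0.58)]
[([0.6662, 0.1131, 0.1465], 0.92), ([0.3468, 0.3424, 0.15], 0.72), ([0.5122, 0.354, 0.1504], 0.66), ([0.3443, 0.1829, 0.1551], 0.56)]
```

Call:
{"op": "arm_command", "data": {"motion": [[40, 25, 0, -3, 0, 0, 0], [40, 25, 0, 0, 0, 0, 0], [40, 25, 0, 0, 0, 0, 0], [40, 16, 0, 0, 0, 0, 0], [40, 8, 0, 0, 0, 0, 0]]}}

```text
clock: 5.45
position: [0.5124, 0.1591, 0.3052]
ee_rot: [-2.129, 0.189, 2.13]
force: [-0.2, -0.3, -0.1]
width: 0.435
```

Run:
```python
from h import *
st()
im=get_image("side"); save(im,"g.png",(250,150,390,290),4)
```

```text
t 5.45 p [0.5124 0.1591 0.3052] z ang 169.88195162588016 M [[-0.0, -0.176, -0.984], [-0.001, -0.984, 0.176], [-1.0, 0.001, 0.0]] 
q [ 0.2903  0.606  -0.9955  1.852   0.5966  1.0178  2.0094] F [-0.2199 -0.3254 -0.0541] w 40.04566040830275
```

View pics/g.png

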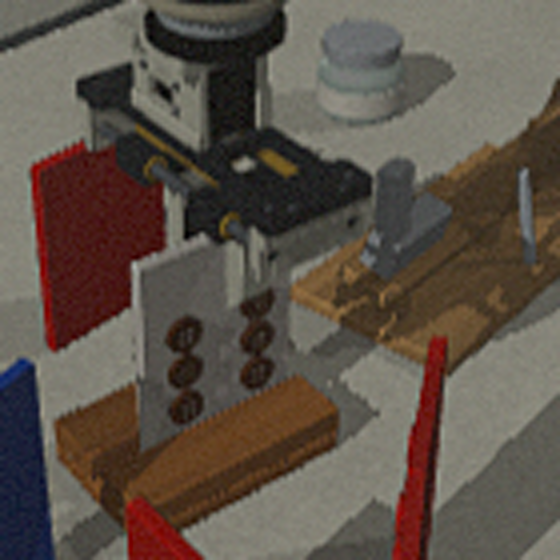

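Call:
{"op": "arm_command", "data": {"motion": [[40, -3, -4, 0, 0, 0, 0], [22, 0, 0, 0, 0, 0, 0], [14, 0, 0, 0, 0, 0, 0], [5, 0, 0, 0, 0, 0, 0], [5, 0, 0, 0, 0, 0, 0]], "newtons": 22}}

```text
clock: 6.12
position: [0.5132, 0.1634, 0.3088]
ee_rot: [-2.13, 0.187, 2.129]
force: [0.3, -0.3, 0.8]
width: 0.108
```

Call:
{"op": "arm_command", "data": {"motion": [[5, 0, 0, 0, 0, 0, 0], [5, 0, 0, 0, 0, 0, 0]]}}

```text
clock: 6.38
position: [0.5132, 0.1634, 0.3088]
ee_rot: [-2.13, 0.187, 2.13]
force: [-0.1, -0.6, 2.4]
width: 0.111
```

Call:
{"op": "arm_command", "data": {"motion": [[5, -4, 0, 0, 0, 0, 0], [5, -8, 0, 0, 0, 0, 0], [5, -12, 0, 0, 0, 0, 0], [5, -20, 0, 0, 0, 0, 0], [5, -30, 0, 0, 0, 0, 0]]}}

```text
clock: 7.0
position: [0.5129, 0.1634, 0.384]
ee_rot: [-2.129, 0.187, 2.131]
force: [0.5, 1.1, -2.8]
width: 0.109
```

Call:
{"op": "arm_command", "data": {"motion": [[5, -30, 0, 0, 0, 0, 0], [5, -25, 0, 0, 0, 0, 0], [5, -20, 0, 0, 0, 0, 0], [5, -10, 0, 0, 0, 0, 0]]}}

```text
clock: 7.5
position: [0.5129, 0.1638, 0.4698]
ee_rot: [-2.132, 0.186, 2.127]
force: [0.1, -0.1, -3.0]
width: 0.11
```

Run:
```python
from h import *
st()
# target: tile yaw 170.2->2.9 => world turn -167.3 => tool x turn +167.3; grasp axis over seat
plan([.519,-.187,.468],167,24)
```

```text
t 7.5 p [0.5129 0.1638 0.4698] z ang 169.9783589004755 M [[0.002, -0.174, -0.985], [0.001, -0.985, 0.174], [-1.0, -0.001, -0.002]] 
q [ 0.3728  0.4546 -1.1128  1.6264  0.4193  1.3226  2.1623] F [ 0.0723 -0.0628 -3.0102] w 10.121054412659255
0 [0, 14, -3] 7.0
1 [0, 14, -5] 7.0
2 [0, 13, -6] 7.0
3 [0, 12, -8] 7.0
4 [0, 11, -9] 7.0
5 [0, 10, -10] 7.0
6 [0, 9, -12] 7.0
7 [0, 7, -13] 7.0
8 [0, 6, -13] 7.0
9 [0, 4, -14] 7.0
10 [0, 2, -14] 7.0
11 [0, 1, -15] 7.0
12 [0, -1, -15] 7.0
13 [0, -3, -14] 7.0
14 [0, -5, -14] 7.0
15 [0, -6, -13] 7.0
16 [0, -8, -12] 7.0
17 [0, -9, -11] 7.0
18 [0, -11, -10] 7.0
19 [0, -12, -9] 7.0
20 [0, -13, -7] 7.0
21 [0, -13, -6] 7.0
22 [0, -14, -4] 7.0
23 [0, -14, -2] 7.0
```

Call:
{"op": "arm_command", "data": {"motion": [[5, 0, 14, -3, 7, 0, 0], [5, 0, 14, -5, 7, 0, 0], [5, 0, 13, -6, 7, 0, 0], [5, 0, 12, -8, 7, 0, 0], [5, 0, 11, -9, 7, 0, 0]]}}

```text
clock: 8.12
position: [0.5153, 0.0909, 0.4679]
ee_rot: [-1.757, 0.732, 1.757]
force: [0.4, 0.0, -3.1]
width: 0.106
```

Call:
{"op": "arm_command", "data": {"motion": [[5, 0, 10, -10, 7, 0, 0], [5, 0, 9, -12, 7, 0, 0], [5, 0, 7, -13, 7, 0, 0], [5, 0, 6, -13, 7, 0, 0], [5, 0, 4, -14, 7, 0, 0]]}}

```text
clock: 8.75
position: [0.5162, 0.0183, 0.4679]
ee_rot: [-1.333, 1.124, 1.334]
force: [0.1, 0.3, -3.3]
width: 0.109
```

Call:
{"op": "arm_command", "data": {"motion": [[5, 0, 2, -14, 7, 0, 0], [5, 0, 1, -15, 7, 0, 0], [5, 0, -1, -15, 7, 0, 0], [5, 0, -3, -14, 7, 0, 0], [5, 0, -5, -14, 7, 0, 0]]}}

```text
clock: 9.38
position: [0.5171, -0.055, 0.4679]
ee_rot: [-0.879, 1.386, 0.879]
force: [-0.0, -0.1, -4.2]
width: 0.106
```

Call:
{"op": "arm_command", "data": {"motion": [[5, 0, -6, -13, 7, 0, 0], [5, 0, -8, -12, 7, 0, 0], [5, 0, -9, -11, 7, 0, 0], [5, 0, -11, -10, 7, 0, 0], [5, 0, -12, -9, 7, 0, 0]]}}

```text
clock: 10.0
position: [0.5181, -0.1278, 0.4678]
ee_rot: [-0.407, 1.532, 0.408]
force: [-0.4, 0.0, -3.8]
width: 0.108
```

Call:
{"op": "arm_command", "data": {"motion": [[5, 0, -13, -7, 7, 0, 0], [5, 0, -13, -6, 7, 0, 0], [5, 0, -14, -4, 7, 0, 0], [5, 0, -14, -2, 6, 0, 0]]}}

```text
clock: 10.5
position: [0.5183, -0.1855, 0.4678]
ee_rot: [-0.038, 1.571, 0.039]
force: [-0.3, 1.0, -4.0]
width: 0.11
```

```bash
cat >> h.py <<'E'
def tgt(off_n,off_y,off_up,yaw=2.9,seat=(.519,-.188,.046),L=.2938):
    """TCP target pose: tile seated pose offset along tile normal, easel y, tile z (m)"""
    Y=R.from_euler('z',yaw,degrees=True); T=Y*R.from_euler('y',-15,degrees=True)
    n,up=T.apply([1,0,0]),T.apply([0,0,1]); y=Y.apply([0,1,0])
    M=np.stack([-up,np.cross(n,-up),n],1)
    return np.array(seat)+n*off_n+y*off_y+up*(off_up+L),M
def delta(p1,M1):
    p,M,s=pose(); print("shift mm",M.T@(p1-p)*1000,"turn deg",np.degrees(R.from_matrix(M.T@M1).as_rotvec()))
E
python3 - <<'E'
from h import *
st(); delta(*tgt(.010,.004,.090))
E
```

```text
t 10.5 p [ 0.5183 -0.1855  0.4678] z ang 2.791393986825399 M [[-0.0, -0.049, 0.999], [0.0, 0.999, 0.049], [-1.0, 0.0, -0.0]] 
q [ 0.5634  0.3022 -0.4143  1.6344  0.1269  1.2322  0.1722] F [-0.2827  0.9653 -4.0195] w 10.140567698493678
shift mm [ 48.5358   1.2859 -89.0783] turn deg [ -0.1116 -15.0175  -0.0131]
```

Call:
{"op": "arm_command", "data": {"motion": [[5, 10, 0, -18, 0, -3, 0], [5, 9, 0, -18, 0, -3, 0], [5, 8, 0, -19, 0, -3, 0], [5, 7, 1, -19, 0, -3, 0], [5, 6, 0, -20, 0, -3, 0]]}}

```text
clock: 11.12
position: [0.4282, -0.1885, 0.4177]
ee_rot: [-0.034, 1.308, 0.045]
force: [-0.1, -0.1, -2.8]
width: 0.107
```

Run:
```python
from h import *
st(); p1,M1=tgt(.010,.004,.090); delta(p1,M1)
a=get_image("side"); b=get_image("top")
A=cv2.resize(a["frame"][130:260,280:440,::-1],(640,520)); cv2.imwrite("pics/h1.png",A)
p,M,s=pose()
for n,im in(("side",a),("top",b)):
    C=cloud(im).reshape(-1,3); F=im["frame"].reshape(-1,3).astype(int); ok=im["range_z"].ravel()>0
    L=(C-p)@M*1000   # tool coords
    # tile in tool coords
    m=ok&(abs(L[:,2])<14)&(abs(L[:,1])<75)&(L[:,0]>195)&(L[:,0]<300)&(F.min(1)>70)&(np.ptp(F,axis=1)<25)
    t=L[m]; print(n,"tile",len(t), "x max",np.percentile(t[:,0],99) if len(t) else 0,"y",np.percentile(t[:,1],[1,99]) if len(t) else 0,"z",np.median(t[:,2]) if len(t) else 0)
    # easel in nominal easel tile coordinates (n,y,up) about seat
    P,Ms=tgt(0,0,0); S=np.array([.519,-.188,.046]); E=(C-S)@np.stack([Ms[:,2],Ms[:,1],-Ms[:,0]],1)*1000
    g=ok&(abs(E[:,0]+5)<9)&(abs(E[:,1])<50)&(E[:,2]>10)&(E[:,2]<80)
    if g.sum()>20:
        q=E[g]; A_=np.c_[q[:,1:],np.ones(len(q))]; print(n,"panel n",len(q),np.percentile(q[:,0],[10,50,90]),np.linalg.lstsq(A_,q[:,0],rcond=None)[0])
    g=ok&(abs(E[:,2])<8)&(E[:,0]>2)&(E[:,0]<20)&(abs(E[:,1]-20)<70)
    if g.sum()>20: print(n,"ledge up",g.sum(),np.percentile(E[g,2],[10,50,90]))
    g=ok&(abs(E[:,1]+66)<14)&(E[:,2]>20)&(E[:,2]<60)&(E[:,0]>-5)&(E[:,0]<25)
    if g.sum()>5: print(n,"cheek y",g.sum(),np.percentile(E[g,1],[5,50,95]))
    print([(np.round(d["point"],4).tolist(),round(d["p"],2)) for d in pinpoint(n,"seat")],[(np.round(d["point"],4).tolist(),round(d["p"],2)) for d in pinpoint(n,"easel")])
```

```text
t 11.125 p [ 0.4282 -0.1885  0.4177] z ang 3.0125416752317737 M [[0.259, -0.053, 0.964], [0.014, 0.999, 0.051], [-0.966, 0.0, 0.26]] 
q [ 0.7469  0.1341 -0.4461  1.9916 -0.0497  0.7835  0.395 ] F [-0.1319 -0.1244 -2.8183] w 9.827937362072932
shift mm [-1.2847 -0.0956  1.4312] turn deg [ 0.1087  0.062  -0.0355]
side tile 115 x max 298.0087622276136 y [-52.1341  59.307 ] z 1.3048960201474487
side panel n 108 [-13.9268 -13.622  -13.0512] [ -0.0003   0.0001 -13.5532]
side ledge up 94 [-0.6141  1.175   2.7587]
side cheek y 21 [-68.745  -60.8045 -58.1803]
[([0.5153, -0.1863, 0.0459], 0.78)] [([0.5314, -0.1885, 0.0025], 0.85)]
top tile 88 x max 284.36684615042816 y [-51.9746  56.4491] z 2.607557789059862
top panel n 59 [-6.5356 -5.9475 -5.232 ] [ 0.0029  0.016  -6.2442]
top ledge up 395 [-3.0405 -0.0791  2.9503]
top cheek y 38 [-69.1748 -63.072  -60.6393]
[([0.5197, -0.1877, 0.0467], 0.82)] [([0.5346, -0.1858, 0.0033], 0.89), ([0.7325, -0.2455, 0.0015], 0.32), ([0.7108, -0.021, -0.0032], 0.19)]
```

View pics/h1.png

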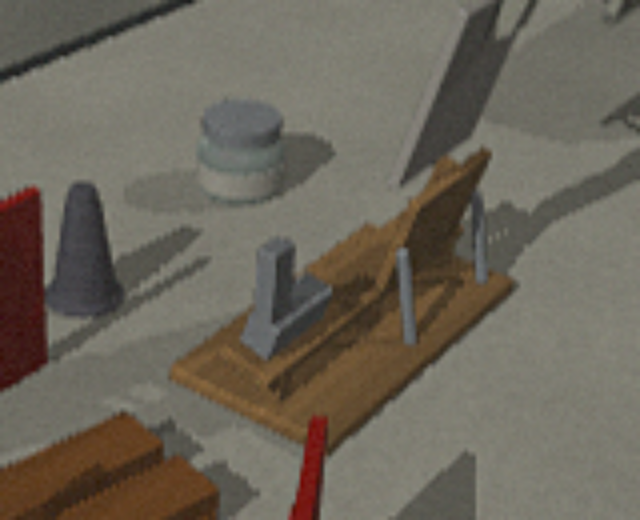

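Call:
{"op": "arm_command", "data": {"motion": [[5, 20, -2, 0, 0, 0, 0], [5, 22, 0, 0, 0, 0, 0], [5, 20, 0, 0, 0, 0, 0], [5, 12, 0, 0, 0, 0, 0], [5, 6, 0, 0, 0, 0, 0]]}}

```text
clock: 12.05
position: [0.4504, -0.1898, 0.3403]
ee_rot: [-0.034, 1.309, 0.045]
force: [-0.1, -0.3, -3.7]
width: 0.111
```

Run:
```python
from h import *
st(); p1,M1=tgt(0,.004,0); delta(p1,M1)
b=get_image("top"); a=get_image("side")
cv2.imwrite("pics/h2.png",np.hstack([cv2.resize(a["frame"][150:250,320:420,::-1],(400,400)),cv2.resize(b["frame"][170:270,360:460,::-1],(400,400))]))
```

```text
t 12.05 p [ 0.4504 -0.1898  0.3403] z ang 2.9961101798455627 M [[0.258, -0.052, 0.965], [0.014, 0.999, 0.05], [-0.966, 0.0, 0.259]] 
q [ 0.6854  0.2629 -0.4268  2.0573  0.0387  0.5969  0.3081] F [-0.0519 -0.2853 -3.671 ] w 10.187181444769818
shift mm [ 8.2614  2.2982 -9.8981] turn deg [ 0.0928 -0.0188 -0.0495]
```

View pics/h2.png

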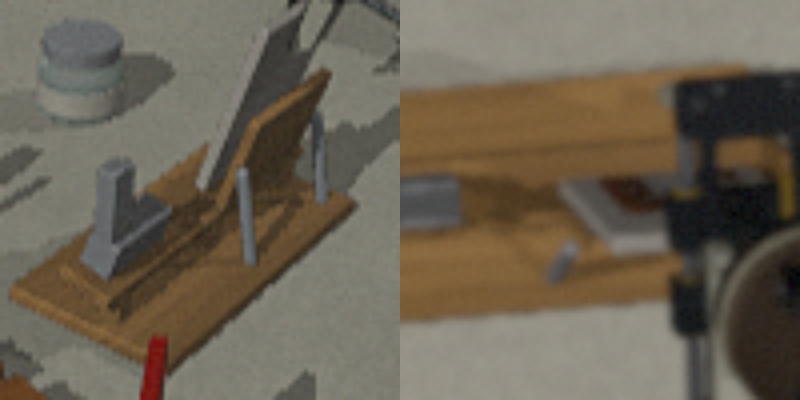

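The tile hangs parallel to the panel just in front of it (side 250,110), with its buttons outward (top 640,190). I'll lower it slowly and watch the force.

Call:
{"op": "arm_command", "data": {"motion": [[5, 2, 0, -4, 0, 0, 0], [5, 2, 0, -2, 0, 0, 0], [5, 1, 0, 0, 0, 0, 0], [5, 1, 0, 0, 0, 0, 0], [5, 0, 0, 0, 0, 0, 0]]}}

```text
clock: 12.78
position: [0.4456, -0.1901, 0.3333]
ee_rot: [-0.034, 1.309, 0.044]
force: [0.4, 0.1, -3.0]
width: 0.109
```

Call:
{"op": "arm_command", "data": {"motion": [[5, 0.5, 0, 0, 0, 0, 0], [5, 0.5, 0, 0, 0, 0, 0], [5, 0, 0, 0, 0, 0, 0]]}}

```text
clock: 13.15
position: [0.4458, -0.1901, 0.3323]
ee_rot: [-0.034, 1.309, 0.044]
force: [-0.1, -0.3, -3.1]
width: 0.104
```

Call:
{"op": "arm_command", "data": {"motion": [[5, 0.5, 0, 0, 0, 0, 0], [5, 0.5, 0, 0, 0, 0, 0], [5, 0, 0, 0, 0, 0, 0]]}}

```text
clock: 13.52
position: [0.446, -0.1901, 0.3313]
ee_rot: [-0.034, 1.309, 0.044]
force: [-0.1, -0.1, -4.1]
width: 0.105
```

Call:
{"op": "arm_command", "data": {"motion": [[5, 0.5, 0, 0, 0, 0, 0], [5, 0, 0, 0, 0, 0, 0]]}}

```text
clock: 13.78
position: [0.4462, -0.1901, 0.3309]
ee_rot: [-0.034, 1.309, 0.044]
force: [0.1, 0.0, -2.6]
width: 0.109
```

Call:
{"op": "arm_command", "data": {"motion": [[5, 0.5, 0, 0, 0, 0, 0], [5, 0, 0, 0, 0, 0, 0]]}}

```text
clock: 14.02
position: [0.4463, -0.1901, 0.3308]
ee_rot: [-0.034, 1.308, 0.044]
force: [-3.5, 0.4, 4.9]
width: 0.105
```

Call:
{"op": "arm_command", "data": {"motion": [[5, -0.4, 0, 0, 0, 0, 0], [5, 0, 0, -1, 0, 0, 0], [5, 0, 0, -1, 0, 0, 0], [5, 0, 0, -0.5, 0, 0, 0], [5, 0, 0, 0, 0, 0, 0]]}}

```text
clock: 14.65
position: [0.4438, -0.1903, 0.3302]
ee_rot: [-0.034, 1.308, 0.044]
force: [1.3, -0.5, -1.4]
width: 0.114
```

Call:
{"op": "arm_command", "data": {"motion": [[5, 0, 0, -0.5, 0, 0, 0], [5, 0, 0, -0.5, 0, 0, 0], [5, 0, 0, 0, 0, 0, 0]]}}

```text
clock: 15.02
position: [0.4432, -0.1903, 0.33]
ee_rot: [-0.034, 1.308, 0.044]
force: [3.8, -0.6, -3.7]
width: 0.109
```

Run:
```python
from h import *
st(); p1,M1=tgt(0,.004,0); delta(p1,M1); p,M,s=pose(); print("F tool",M.T@s["force"])
```

```text
t 15.025 p [ 0.4432 -0.1903  0.33  ] z ang 2.981209024377829 M [[0.259, -0.052, 0.964], [0.013, 0.999, 0.05], [-0.966, -0.0, 0.26]] 
q [ 0.6912  0.2675 -0.426   2.0839  0.0409  0.5651  0.3126] F [ 3.7923 -0.6201 -3.7419] w 9.99698044418569
shift mm [ 0.2012  2.4192 -0.2439] turn deg [ 0.0784  0.0552 -0.0072]
F tool [ 4.589  -0.8154  2.6541]
```

Call:
{"op": "arm_command", "data": {"motion": [[5, 0.4, 0, 0, 0, 0, 0], [5, 0, 0, 0, 0, 0, 0]]}}

```text
clock: 15.28
position: [0.4432, -0.1903, 0.33]
ee_rot: [-0.034, 1.308, 0.044]
force: [-0.1, 0.7, 4.9]
width: 0.11
```

Call:
{"op": "arm_command", "data": {"motion": [[5, 0.3, 0, 0, 0, 0, 0], [5, 0, 0, 0, 0, 0, 0]]}}

```text
clock: 15.52
position: [0.4432, -0.1902, 0.33]
ee_rot: [-0.034, 1.308, 0.044]
force: [-2.4, 1.4, 9.5]
width: 0.105
```

Call:
{"op": "arm_command", "data": {"motion": [[5, -0.4, 0, 0, 0, 0, 0], [12, 0, 0, 0, 0, 0, 0], [14, 0, 0, 0, 0, 0, 0], [18, 0, 0, 0, 0, 0, 0], [26, 0, 0, 0, 0, 0, 0]]}}

```text
clock: 16.15
position: [0.4427, -0.1903, 0.3294]
ee_rot: [-0.034, 1.309, 0.044]
force: [0.6, 0.0, 0.8]
width: 0.253
```

Run:
```python
from h import *
st(); p,M,s=pose(); print("F tool",M.T@s["force"])
b=get_image("top"); a=get_image("side")
cv2.imwrite("pics/h3.png",np.hstack([cv2.resize(a["frame"][150:250,320:420,::-1],(400,400)),cv2.resize(b["frame"][170:270,360:460,::-1],(400,400))]))
```

```text
t 16.15 p [ 0.4427 -0.1903  0.3294] z ang 2.95815553343378 M [[0.258, -0.052, 0.965], [0.013, 0.999, 0.05], [-0.966, 0.0, 0.258]] 
q [ 0.691   0.2681 -0.4255  2.0848  0.0413  0.5652  0.3122] F [0.6036 0.0372 0.769 ] w 23.311798192902373
F tool [-0.5867  0.0061  0.7828]
```

View pics/h3.png

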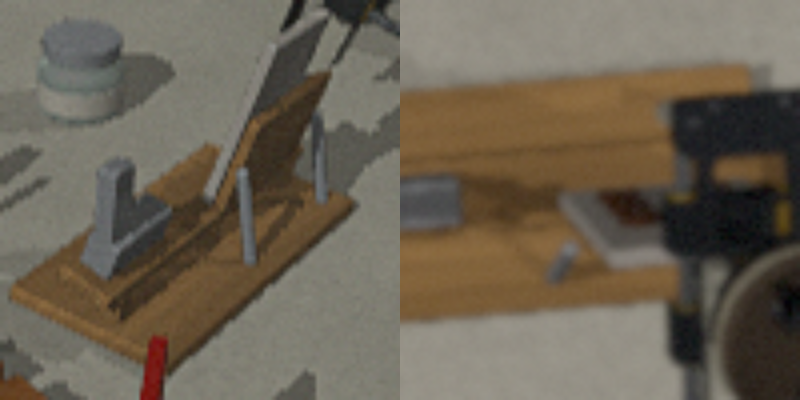

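Call:
{"op": "arm_command", "data": {"motion": [[40, 0, 0, 0, 0, 0, 0], [40, -10, 0, 0, 0, 0, 0], [40, -30, 0, 0, 0, 0, 0], [40, -45, 0, 0, 0, 0, 0], [40, -45, 0, 0, 0, 0, 0]]}}

```text
clock: 16.88
position: [0.4086, -0.1918, 0.457]
ee_rot: [-0.034, 1.308, 0.044]
force: [0.7, -0.4, 0.2]
width: 0.438
```

Run:
```python
from h import *
st(); p,M,s=pose()
a=get_image("side"); b=get_image("top")
for n,im in(("side",a),("top",b)):
    C=cloud(im).reshape(-1,3); F=im["frame"].reshape(-1,3).astype(int); ok=im["range_z"].ravel()>0
    P,Ms=tgt(0,0,0); S=np.array([.519,-.188,.046]); E=(C-S)@np.stack([Ms[:,2],Ms[:,1],-Ms[:,0]],1)*1000
    g=ok&(abs(E[:,0])<15)&(abs(E[:,1])<80)&(E[:,2]>95)&(E[:,2]<165); q=E[g]
    print(n,len(q),"tile y",np.percentile(q[:,1],[1,3,97,99]),"up",np.percentile(q[:,2],98),"n",np.median(q[:,0]))
    g=ok&(np.hypot(C[:,0]-.513,C[:,1]+.011)<.035)&(C[:,2]>.12)&(C[:,2]<.15); 
    r=cv2.minAreaRect((C[g][:,:2]*1000).astype(np.float32)); print("grip",r)
    g=ok&(abs(E[:,2]-20)<14)&(E[:,0]>-5)&(E[:,0]<30)&(E[:,1]>80)&(E[:,1]<170)&(np.ptp(F,axis=1)<25); print("shoe y",np.percentile(E[g,1],[1,5,50]) if g.sum()>5 else 0)
    print([(np.round(d["point"],4).tolist(),round(d["p"],2)) for d in pinpoint(n,"stop_grip")])
```

```text
t 16.875 p [ 0.4086 -0.1918  0.457 ] z ang 2.9896324524124314 M [[0.259, -0.052, 0.965], [0.013, 0.999, 0.05], [-0.966, -0.0, 0.259]] 
q [ 0.8013  0.0679 -0.4551  1.9573 -0.093   0.8837  0.4532] F [ 0.6679 -0.3531  0.2439] w 40.31358809287985
side 308 tile y [-50.0288 -45.7462  58.9799  59.6113] up 152.13560997935167 n -3.625551096954117
grip ((511.7314453125, -9.153572082519531), (16.256072998046875, 24.866065979003906), 2.138197660446167)
shoe y [122.2973 123.8847 142.6559]
[([0.5124, -0.0119, 0.1328], 0.58)]
top 429 tile y [-34.7304 -23.4186  57.4417  57.8586] up 153.08693352994956 n 3.6009056897900775
grip ((511.7799987792969, -10.983342170715332), (15.27405071258545, 23.9217472076416), 0.8632241487503052)
shoe y [119.6547 121.3692 141.3279]
[([0.5168, -0.0108, 0.1349], 0.88)]
```

Call:
{"op": "arm_command", "data": {"motion": [[50, 20, 35, 18, 0, 3, 0], [50, 19, 35, 19, 0, 3, 0], [50, 18, 35, 20, 0, 3, 0], [50, 17, 35, 21, 0, 3, 0], [50, 16, 35, 22, 0, 3, 0]]}}

```text
clock: 17.7
position: [0.5135, -0.0101, 0.3799]
ee_rot: [-0.041, 1.574, 0.041]
force: [-0.2, -0.6, 0.2]
width: 0.543
```

Run:
```python
from h import *
st(); M1=tgt(0,0,0)[1]; Y=R.from_euler('z',2.9,degrees=True).as_matrix()
delta(np.array([.5125,-.011,.275]),Y@np.array([[0,0,1],[0,1,0],[-1,0,0]]))
```

```text
t 17.7 p [ 0.5135 -0.0101  0.3799] z ang 2.98297649533554 M [[-0.004, -0.052, 0.999], [-0.0, 0.999, 0.052], [-1.0, -0.0, -0.004]] 
q [ 0.3549  0.3394 -0.5623  1.8379  0.2084  1.0269 -0.2389] F [-0.1597 -0.5904  0.1654] w 49.96509680517199
shift mm [104.9091  -0.8021  -0.6322] turn deg [ 0.083  -0.2142  0.004 ]
```

Call:
{"op": "arm_command", "data": {"motion": [[50, 30, 0, 0, 0, 0, 0], [50, 30, -1, -1, 0, 0, 0], [50, 25, 0, 0, 0, 0, 0], [50, 14, 0, 0, 0, 0, 0], [40, 6, 0, 0, 0, 0, 0]]}}

```text
clock: 18.32
position: [0.512, -0.0123, 0.2757]
ee_rot: [-0.041, 1.572, 0.041]
force: [0.4, -0.9, 0.1]
width: 0.477
```

Call:
{"op": "arm_command", "data": {"motion": [[26, 0, 0, 0, 0, 0, 0], [18, 0, 0, 0, 0, 0, 0], [12, 0, 0, 0, 0, 0, 0], [12, 0, 0, 0, 0, 0, 0]], "newtons": 12}}

```text
clock: 18.82
position: [0.5128, -0.0124, 0.2774]
ee_rot: [-0.041, 1.569, 0.041]
force: [1.3, 0.1, 3.2]
width: 0.179
```

Run:
```python
from h import *
st()
```

```text
t 18.825 p [ 0.5128 -0.0124  0.2774] z ang 2.9631301292030465 M [[0.002, -0.052, 0.999], [-0.0, 0.999, 0.052], [-1.0, -0.0, 0.002]] 
q [ 0.3083  0.4604 -0.5145  1.9592  0.311   0.7975 -0.3292] F [1.3186 0.0542 3.2009] w 16.450667284999646
```

Call:
{"op": "arm_command", "data": {"motion": [[12, 0, -3, 0, 0, 0, 0], [12, 0, -5, 0, 0, 0, 0], [12, 0, -5, 0, 0, 0, 0], [12, 0, -5, 0, 0, 0, 0], [12, 0, -5, 0, 0, 0, 0]]}}

```text
clock: 19.45
position: [0.514, -0.0355, 0.2774]
ee_rot: [-0.041, 1.569, 0.041]
force: [1.5, 0.7, 5.3]
width: 0.168
```

Call:
{"op": "arm_command", "data": {"motion": [[12, 0, -5, 0, 0, 0, 0], [12, 0, -5, 0, 0, 0, 0], [12, 0, -5, 0, 0, 0, 0], [12, 0, -5, 0, 0, 0, 0], [12, 0, -3, 0, 0, 0, 0]]}}

```text
clock: 20.08
position: [0.5153, -0.0586, 0.2774]
ee_rot: [-0.04, 1.569, 0.041]
force: [1.7, 1.6, 5.7]
width: 0.175
```

```bash
cat > m.py <<'E'
from h import *
st()
a=get_image("side"); b=get_image("top")
for n,im in(("side",a),("top",b)):
    C=cloud(im).reshape(-1,3); F=im["frame"].reshape(-1,3).astype(int); ok=im["range_z"].ravel()>0
    P,Ms=tgt(0,0,0); S=np.array([.519,-.188,.046]); E=(C-S)@np.stack([Ms[:,2],Ms[:,1],-Ms[:,0]],1)*1000
    g=ok&(abs(E[:,0])<15)&(abs(E[:,1])<66)&(E[:,2]>95)&(E[:,2]<165); q=E[g]
    if len(q): print(n,len(q),"tile y",np.percentile(q[:,1],[1,3,97,99]),"up",np.percentile(q[:,2],98),"n",np.median(q[:,0]))
    g=ok&(abs(E[:,2]-20)<14)&(E[:,0]>-5)&(E[:,0]<30)&(E[:,1]>61)&(E[:,1]<130)&(np.ptp(F,axis=1)<25); print("shoe y",np.percentile(E[g,1],[1,5,50]) if g.sum()>5 else 0)
cv2.imwrite("pics/%s.png"%__import__("sys").argv[1],np.hstack([cv2.resize(a["frame"][150:250,320:420,::-1],(400,400)),cv2.resize(b["frame"][170:270,360:460,::-1],(400,400))]))
E
python3 m.py h4
```

```text
t 20.075 p [ 0.5153 -0.0586  0.2774] z ang 2.9549167187148986 M [[0.002, -0.052, 0.999], [0.0, 0.999, 0.052], [-1.0, -0.0, 0.002]] 
q [ 0.3917  0.4671 -0.5079  1.9463  0.3095  0.8027 -0.2362] F [1.7368 1.5655 5.7184] w 16.072354274890397
side 190 tile y [-48.9824 -47.2747  58.4225  59.2337] up 152.48702203013613 n -3.57858823162261
shoe y [ 73.81    76.4315 100.6876]
top 151 tile y [-50.6648 -50.5166 -21.8046 -20.84  ] up 153.91754934132769 n 3.5958290264865065
shoe y 0
```

View pics/h4.png

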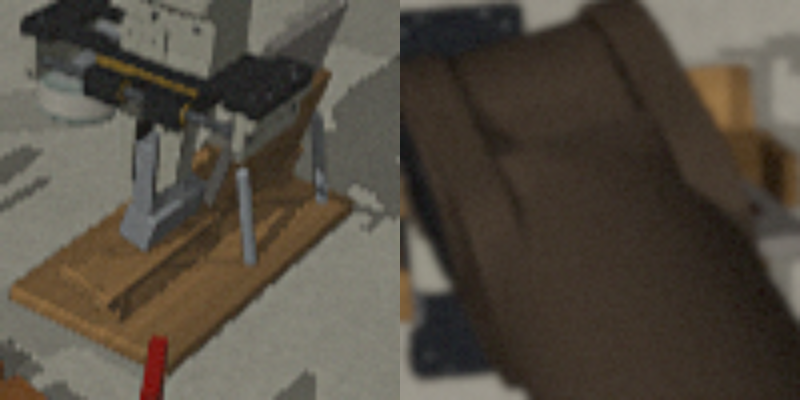

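Call:
{"op": "arm_command", "data": {"motion": [[12, 0, -4, 0, 0, 0, 0], [12, 0, -4, 0, 0, 0, 0], [12, 0, -2, 0, 0, 0, 0], [12, 0, -1, 0, 0, 0, 0], [12, 0, 0, 0, 0, 0, 0]]}}

```text
clock: 20.8
position: [0.5158, -0.0696, 0.2774]
ee_rot: [-0.041, 1.568, 0.04]
force: [2.0, 1.3, 6.8]
width: 0.172
```

Call:
{"op": "arm_command", "data": {"motion": [[20, 0, 0, 0, 0, 0, 0], [30, 0, 0, 0, 0, 0, 0], [46, 0, 0, 0, 0, 0, 0], [50, 0, 0, 0, 0, 0, 0], [50, -20, 0, 0, 0, 0, 0]]}}

```text
clock: 21.42
position: [0.5146, -0.0695, 0.2957]
ee_rot: [-0.04, 1.573, 0.041]
force: [0.1, 0.4, 0.2]
width: 0.535
```

Call:
{"op": "arm_command", "data": {"motion": [[50, -40, 0, 0, 0, 0, 0], [50, -50, 0, 0, 0, 0, 0], [50, -20, 50, 0, 0, 0, 0], [50, 0, 60, 0, 0, 0, 0], [50, 0, 60, 0, 0, 0, 0]]}}

```text
clock: 22.05
position: [0.5061, 0.1018, 0.4072]
ee_rot: [-0.04, 1.569, 0.04]
force: [0.2, 0.0, 0.4]
width: 0.541
```

Call:
{"op": "arm_command", "data": {"motion": [[50, 0, 60, 0, 0, 0, 0], [50, 0, 60, 0, 0, 0, 0], [50, 0, 0, 0, 0, 0, 0]]}}

```text
clock: 22.42
position: [0.4984, 0.2257, 0.4069]
ee_rot: [-0.045, 1.571, 0.05]
force: [0.6, -0.9, 0.4]
width: 0.544
```

```bash
python3 m.py h5
python3 - <<'E'
from h import *
for n in("side","top"):
    get_image(n)
    for t in("stop_grip","seat","tile","tile_top","cone","tin","shears"): print(n,t,[(np.round(d["point"],4).tolist(),round(d["p"],2)) for d in pinpoint(n,t)])
E
```

```text
t 22.425 p [0.4984 0.2257 0.4069] z ang 3.4648428483737743 M [[-0.0, -0.06, 0.998], [0.003, 0.998, 0.06], [-1.0, 0.003, -0.0]] 
q [-0.0358  0.3853 -0.6532  1.7214  0.2534  1.1198 -0.7042] F [ 0.6367 -0.9435  0.3754] w 50.092914888414825
side 312 tile y [-48.6769 -45.6839  58.8638  59.2293] up 152.375654230158 n -3.65082715021964
shoe y [63.4141 65.1305 90.4692]
top 619 tile y [-49.7904 -47.7364  56.8327  57.5165] up 152.44200719723563 n 3.5764004766667292
shoe y [62.7441 65.0927 87.7444]
side stop_grip [([0.5167, -0.0688, 0.136], 0.87), ([0.5212, -0.1868, 0.0469], 0.19)]
side seat [([0.5197, -0.1885, 0.0456], 0.87), ([0.5171, -0.0671, 0.1317], 0.67)]
side tile [([0.6605, 0.1136, 0.0007], 0.87), ([0.5053, 0.3511, 0.001], 0.8), ([0.5206, -0.1875, 0.0476], 0.67), ([0.3432, 0.343, 0.0014], 0.62), ([0.3385, 0.1788, 0.001], 0.61)]
side tile_top [([0.6694, 0.1193, 0.1477], 0.92), ([0.4838, -0.1858, 0.1888], 0.91), ([0.3424, 0.1792, 0.1498], 0.9), ([0.5073, 0.356, 0.1489], 0.85), ([0.3464, 0.341, 0.1496], 0.73)]
side cone [([0.7029, -0.0245, -0.0011], 0.69)]
side tin [([0.7363, -0.2451, 0.0008], 0.91), ([0.5214, -0.1887, 0.0452], 0.71)]
side shears [([0.746, 0.2265, -0.0039], 0.6)]
top stop_grip [([0.536, -0.1867, 0.0039], 0.74), ([0.5175, -0.0707, 0.135], 0.73)]
top seat [([0.5174, -0.1895, 0.0467], 0.58), ([0.5369, -0.1902, 0.0031], 0.37)]
top tile [([0.5212, -0.1875, 0.0527], 0.72), ([0.6681, 0.1183, 0.0029], 0.55)]
top tile_top [([0.6651, 0.1135, 0.1492], 0.79), ([0.4803, -0.1911, 0.1903], 0.72)]
top cone [([0.7096, -0.0237, -0.0043], 0.64), ([0.5339, -0.1894, 0.002], 0.46)]
top tin [([0.7351, -0.2479, 0.004], 0.62)]
top shears [([0.7468, 0.2235, -0.0004], 0.85)]
```

View pics/h5.png

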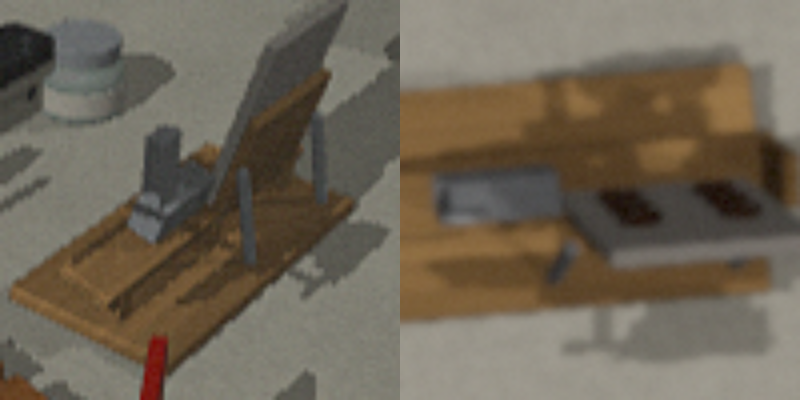

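```bash
python3 -c "
from cell import arm
print(arm.sign_off(), arm.observe()['clock'])"
```

```text
the job is handed in; nothing more can be done
the job is handed in; nothing more can be done
```

I moved the white button tile from the block to the easel and slid the stop up to it. The job was handed in at about 23 s, before the 53 s limit; no verdict is reported.

- **Tile:** I gripped it at 22 N by its bare top margin, lifted it out, turned it about 167° and set it down on the ledge. The highest force I read during set-down was about 10 N. The last picture shows it flush against the back panel, right way up, with its buttons facing out.
- **Stop:** I gripped its upright at 12 N and slid it about 57 mm. I read its inner face at about 63 mm and the tile's edge at about 58–59 mm, so there is a gap of roughly 4–5 mm and a total play of about 12–15 mm (limit 20 mm).
- **Afterwards:** The tile did not move while the stop was slid. The cone, tin and shears show no movement within the ±4 mm detection noise, and the gripper is clear of everything.
- **Disagreements:** The stop position from the trained network (about 61 mm) and from the depth images (about 63–65 mm) differ by a few mm, but both keep the play well under 20 mm. The networks also gave a few low-confidence false hits, which I ignored.

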